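Check the clamp stud with the green ring gauge

TASK

Check the thread of the steel clamp stud with the ring gauge that has the green bands: set it level over the stud and screw it down clockwise until it meets the sprung brass washer and the resistance rises. From there give it about a tenth of a turn more, so that it presses the spring in by 2 to 3 mm and never squeezes it solid, and let go. Leave the red-banded gauge where it lies.

Things in the scene. Friction and masses are not known exactly. Their poses are not given: they have to be found in the camera images.
- go_ring_mid (a point): centre (half-way up, on the axis) of the green-banded ring gauge: a knurled steel ring, outer diameter 56 mm, height 26 mm, 0.13 to 0.21 kg, painted green on its upper face and in two bands, lying flat on the worktop at the start; z is its axis, up
- go_ring: the same gauge; origin at the centre of its underside, 13 mm below go_ring_mid. In its 30 mm bore three lugs, 3.4 mm thick and 120 degrees apart, 8 mm above the underside, reach in to 10.6 mm from the axis and run in the stud's thread, with 1 mm of play sideways and about 0.9 mm up and down
- nogo_ring_mid (a point): centre (half-way up) of the red-banded ring gauge, of the same size and shape; not to be used or moved
- stud_top (a point): top of the fixed upright steel clamp stud, on its axis, 92 mm above the worktop; z up. The plain tapered nose below it is 10 mm long, 11 mm diameter at the top and 19 mm at its foot. A level gauge lowered over the stud at any yaw comes to rest on the thread with its centre 1 to 10 mm under this point and can be turned at once: there is no start to find
- stud: the same stud, origin on its axis at worktop height; round grey base 108 mm across, 10 to 16 mm high. Coarse right-hand thread from 10 to 46 mm under the top: outer diameter 28 mm, core 19 mm, three starts, lead 24 mm per turn (clockwise from above = down). It locks itself: the gauge stays where it is let go. Without load the gauge turns with under 0.1 Nm
- spring_seat: steel seat round the stud's foot (48 mm across), origin on the axis at worktop height. It carries a sleeve, a spring and, on top, the brass washer (44 mm across). The washer's unpressed upper face lies 52 to 60 mm above the worktop, not reported. The spring takes 5 N/mm, is solid at 6 mm (30 N). After the washer is met each mm down (15 degrees) adds 0.03 (held still) to 0.16 Nm (turning)

How it is judged:
On the way, in this order (a step that is already met when the one before it is completed fails the run):
1. the green-banded gauge sits level over the stud, its lugs on the thread (horizontal distance between go_ring_mid and stud_top below 0.004 m and height (world z) of go_ring_mid below 0.092 m and angle between go_ring's own z axis and vertical below 0.12 rad), for 0.1 s.
2. it is screwed down on the washer and presses it (contact force between go_ring and spring_seat above 4 N), for 0.2 s.
At the end, for the whole second after the job is handed in: the green-banded gauge is on the stud's thread, level (within 0.06 rad) and centred (within 3 mm), at rest, and presses the brass washer with 4 to 24 N (the spring 0.8 to 4.8 mm compressed) (horizontal distance between go_ring_mid and stud_top below 0.003 m and angle between go_ring's own z axis and vertical below 0.06 rad and contact force between go_ring and spring_seat between 4 and 24 N and linear speed of go_ring below 0.01 m/s); the robot touches nothing.
It fails at once if the spring is squeezed solid (more than 27 N on the washer) (contact force between go_ring and spring_seat above 27 N).
It fails at once if the red-banded gauge is moved by more than 15 mm (distance of nogo_ring_mid from where it was at the start of the episode above 0.015 m).
It also fails if it takes over 72 s, if anything falls off the work surface, if the arm or the gripper's body presses on something with over 40 N, if the wrist force passes 120 N, or if a joint passes its speed limit or range.

ROBOT

A 6-joint arm with a two-finger parallel gripper is mounted at the origin on a cart in front of the work surface, level with it; the furniture and walls round the work are solid. World frame = base frame: x ahead of the robot, y to its left, z up, the work surface at z = 0. Lengths are in m, angles in rad, forces in N, time in s.
With the tool pointing down it reaches from about 0.425 to 0.95 m from the base axis. Payload 3.5 kg.
Tool frame: the origin (TCP) lies on the centre line of the jaws, within the pads' length; the fingertips stand 17 mm ahead of it and the grasp point (between the pads) lies 2 mm behind it; z points along the fingers, y is the line along which they close (so a half turn about z gives the same grasp; the last joint's range is limited). The gripper opens to 85 mm and grips with 20 to 120 N. Pads are 22 mm wide; open, the fingers measure 114 mm over their backs; the gripper's body (76 mm by 85 mm) begins 54 mm behind the grasp point. The pads swing forward as they close: fully open they stand 13 mm farther back than shut.
Start: joints at [1.197, 0.286, 1.577, -0, 1.279, -0.15], TCP at [0.15, 0.658, 0.248] pointing down, gripper open.
Joint ranges: [-2.77, 2.77], [-0.9, 2.22], [0.21, 2.48], [-1.53, 4.67], [0.24, 2.81], [-2.84, 2.84]. Speed limits (rad/s): [2.79, 2.79, 3.14, 3.14, 3.14, 3.14].

INTERFACE

Orientations are given as a unit quaternion [x, y, z, w].
In Python, from plant import ctrl gives the robot as it stands. The module is installed in compiled form; this text tells all that it offers.
- The arm moves only by the tool drive_tool, never from a script. Its argument "moves" is a list of rows, each a list of 3 entries, a list of its own where there are three numbers: the turn, a rotation vector about the tool's x, y, z in rad, then the shift along the tool's x, y, z in m, then the finger opening in m, from 0 to 0.0854. A call has 1 to 5 rows; each row shifts and turns the commanded pose from where the row before left it, along the tool's axes as they then stand; what a row does not reach is not made up. A row lasts 1/8 s, in which the tool goes at most 62.5 mm and 10.7 degrees, less where a joint would pass 70% of its speed; a pose out of reach is approached as far as the arm can. A call with a gripper value outside its range is refused whole. The fingers move at their own pace and stop on an object; "grip_force" is the grip in N (left out, the last holds). Time passes only in rows, so rows that do not move let the fingers close. It gives the time, the measured TCP pose, the force, the opening and the grip force at its end, in the units of the state.
- ctrl.get_state(): the state, without advancing time (a new reading comes with each control period).
- ctrl.read_camera(name): name is "side" or "top" or "wrist"; returns a dict with "image" (420x560x3 uint8, red, green, blue), "fx", "fy", "cx", "cy" (pixels), "R" (3x3) and "t" (3): a world point X has camera coordinates R X + t. Camera axes: x right, y down, z forward; pixel columns grow to the right and rows downward; lengths in m; the calibration is good to about 2 mm. A picture is of the moment at which its call begins. There is no depth.
- ctrl.sign_off(): hands the job in; it is judged then, once.
The state is a dict: "time": time; "qpos": joint angles; "dq": joint speeds; "joint_efforts": joint torques, N m; "eef_pos": TCP position; "tcp_rot": TCP orientation; "contact_force": force on the tool from outside, world axes, zero at the start; "wrist_torque": the same for the moment, N m; "opening": opening from 0.0 (shut) to 1.0 (fully open); "finger_force": force on a finger pad.
Only numpy, scipy, OpenCV 4.12 (cv2) and the standard library are available. Lean on these libraries where they do the work, as an engineer would, in place of code of your own. Each camera call takes 0.05 s, during which the arm holds its last target. There are 200 camera calls.

## Working session

There is one attempt and no reset: what is moved stays moved. The work goes in short steps, Python scripts to look and compute and a tool call to move; the robot and the scene stay as the last step left them, time stands still between calls to the robot, and variables do not carry over. Pictures are saved under pics/ and viewed, at most 10 in all, crops included, and the job is handed in when it is done.

Besides the shell and the picture viewer there is one more tool, called after ">>>" by a JSON object that holds its "name" and its "arguments". drive_tool: Moves the arm, as the interface text tells. Its arguments: {"type":"object","properties":{"moves":{"type":"array","items":{"type":"array"}},"grip_force":{"type":"number"}},"required":["moves"]}

```bash
mkdir -p pics; cat > h.py <<'E'
import numpy as np, cv2
from plant import ctrl
def snap(n,f):
    c=ctrl.read_camera(n); cv2.imwrite(f'pics/{f}.png',cv2.cvtColor(c['image'],cv2.COLOR_RGB2BGR)); 
    np.savez(f'pics/{f}.npz',**c); return c
def px(f,u,v,z):
    c=np.load(f'pics/{f}.npz'); R,t=c['R'],c['t']
    d=R.T@np.array([(u-c['cx'])/c['fx'],(v-c['cy'])/c['fy'],1]); o=-R.T@t
    return o+d*(z-o[2])/d[2]
def proj(f,X):
    c=np.load(f'pics/{f}.npz'); p=c['R']@np.array(X)+c['t']
    return c['fx']*p[0]/p[2]+c['cx'],c['fy']*p[1]/p[2]+c['cy']
E
python3 - <<'E'
from h import *
a=snap('top','t0');b=snap('side','s0')
cv2.imwrite('pics/both.png',cv2.resize(np.hstack([cv2.imread('pics/t0.png'),cv2.imread('pics/s0.png')]),(800,300)))
s=ctrl.get_state();print(s)
for c in(a,b):print(-c['R'].T@c['t'],c['R'][2],c['fx'])
E
```

```text
{'time': 0.1, 'qpos': array([ 1.19700942e+00,  2.87156033e-01,  1.57802921e+00,  2.18022252e-06,
        1.27862235e+00, -1.50015195e-01]), 'dq': array([ 1.20295568e-04, -8.17393604e-04, -3.10517630e-03, -6.30987716e-04,
       -9.48472430e-05, -1.06175502e-04]), 'joint_efforts': array([ 1.02582599e-03, -4.07295334e+01, -2.93700242e+01, -1.54517029e-04,
        3.42992127e-03,  7.81409071e-08]), 'eef_pos': array([0.14956182, 0.65764629, 0.24703357]), 'tcp_rot': array([ 1.11652809e-01,  9.93746660e-01, -1.06943514e-03, -2.87751221e-04]), 'contact_force': array([-0.40333377, -0.58396278,  0.43380423]), 'wrist_torque': array([ 0.04457971, -0.00656748, -0.00942672]), 'finger_force': 0.0, 'opening': 1.0009922264984459}
[0.43650685 0.08116279 0.92395491] [ 0.0996798 -0.0036435 -0.9950129] 472.513952081055
[0.24200699 0.78882797 0.43700085] [ 0.32887035 -0.84418516 -0.42331515] 480.1465052417722
```

View pics/t0.png

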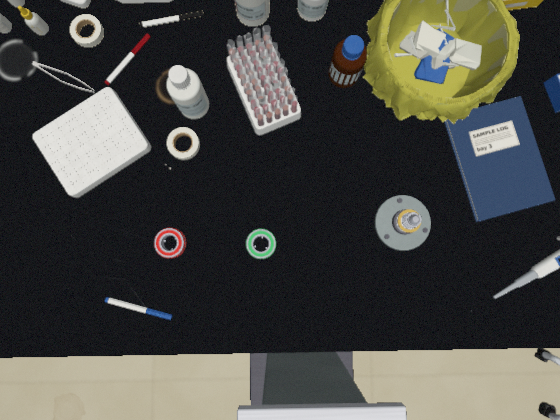

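View pics/s0.png

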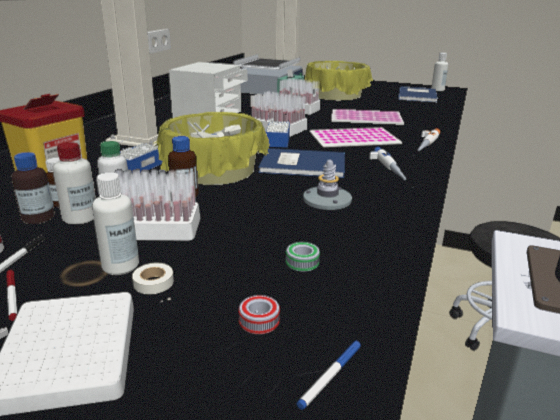

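The top view shows the green gauge at (261,243), the red one at (170,243), and the stud base at (403,222) with its nose tip near (414,218). The side view shows green at (303,256) and the stud at (328,180).

```bash
python3 - <<'E'
from h import *
print('green',px('t0',261,243.5,.026),'red',px('t0',170,243,.026),'studbase',px('t0',403,222.5,.013),'top',px('t0',415,218.5,.092))
print('side green',px('s0',303,249,.026))
im=cv2.imread('pics/t0.png');hs=cv2.cvtColor(im,cv2.COLOR_BGR2HSV)
m=cv2.inRange(hs,(45,80,60),(85,255,255));m[:200]=0;m[290:]=0
p=cv2.findNonZero(m);print(cv2.minEnclosingCircle(p),cv2.boundingRect(p))
cv2.imwrite('pics/c1.png',np.hstack([cv2.resize(im[180:265,360:445],(400,400),interpolation=2),cv2.resize(cv2.imread('pics/s0.png')[150:220,293:363],(400,400),interpolation=2)]))
E
```

```text
green [0.46076463 0.10997917 0.026     ] red [0.46471231 0.28240091 0.026     ] studbase [ 0.49682969 -0.16458317  0.013     ] top [ 0.49830867 -0.16479301  0.092     ]
side green [0.46035219 0.10907479 0.026     ]
((260.6477966308594, 243.48521423339844), 15.844010353088379) (245, 228, 32, 32)
```

View pics/c1.png

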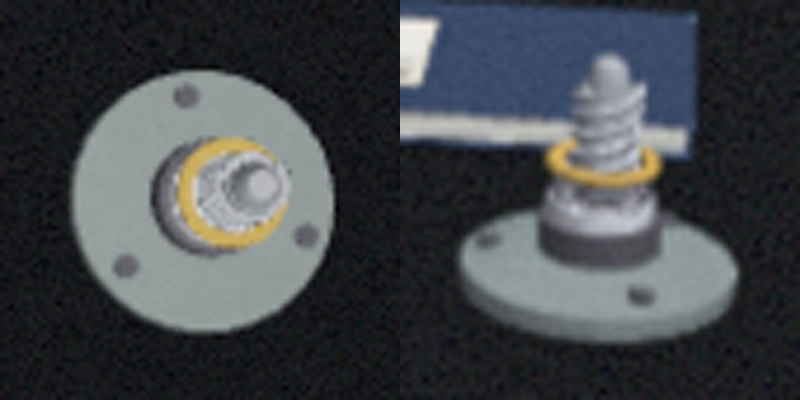

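>>> {"name": "drive_tool", "arguments": {"moves": [[[0,0,-0.18],[0,0,0],0.0854],[[0,0,-0.18],[0,0,0],0.0854],[[0,0,-0.18],[0,0,0],0.0854],[[0,0,-0.18],[0,0,0],0.0854],[[0,0,-0.18],[0,0,0],0.0854]]}}

```text
time: 0.72
eef_pos: [0.1496, 0.6578, 0.2475]
tcp_rot: [-0.334, 0.942, -0.001, -0.0]
contact_force: [0.3, 0.2, 0.0]
opening: 1.001
finger_force: 0.0
```

```bash
cat >> h.py <<'E'
from scipy.spatial.transform import Rotation as Ro
def go(X):
    s=ctrl.get_state(); R=Ro.from_quat(s['tcp_rot'])
    print('t',s['time'],'q',s['qpos'].round(3),'pos',s['eef_pos'].round(4),'tilt',R.as_matrix()[:,2].round(4),'op',round(s['opening'],3))
    print('shift tool',R.inv().apply(np.array(X)-s['eef_pos']).round(4),'F',s['contact_force'].round(2),'T',s['wrist_torque'].round(3),'ff',s['finger_force'])
E
python3 -c "
from h import *
go([.4607,.1097,.17])"
```

```text
t 0.725 q [ 1.197  0.287  1.578  0.     1.279 -1.056] pos [0.1496 0.6578 0.2475] tilt [-6.0e-04 -1.4e-03 -1.0e+00] op 1.001
shift tool [ 0.104  -0.6215  0.078 ] F [0.25 0.22 0.03] T [-0.036  0.019 -0.016] ff 0.0
```

>>> {"name": "drive_tool", "arguments": {"moves": [[[0,0,0],[0.0069,-0.0414,0.005],0.0854],[[0,0,0],[0.0069,-0.0414,0.005],0.0854],[[0,0,0],[0.0069,-0.0414,0.005],0.0854],[[0,0,0],[0.0069,-0.0414,0.005],0.0854],[[0,0,0],[0.0069,-0.0414,0.005],0.0854]]}}

```text
time: 1.35
eef_pos: [0.2527, 0.4736, 0.2226]
tcp_rot: [-0.332, 0.943, -0.0, -0.0]
contact_force: [0.2, 0.2, -0.5]
opening: 1.003
finger_force: 0.0
```

>>> {"name": "drive_tool", "arguments": {"moves": [[[0,0,0],[0.0069,-0.0414,0.005],0.0854],[[0,0,0],[0.0069,-0.0414,0.005],0.0854],[[0,0,0],[0.0069,-0.0414,0.005],0.0854],[[0,0,0],[0.0069,-0.0414,0.005],0.0854],[[0,0,0],[0.0069,-0.0414,0.005],0.0854]]}}

```text
time: 1.98
eef_pos: [0.3552, 0.2907, 0.1978]
tcp_rot: [-0.332, 0.943, -0.0, -0.0]
contact_force: [0.1, 0.7, 0.2]
opening: 1.001
finger_force: 0.0
```

>>> {"name": "drive_tool", "arguments": {"moves": [[[0,0,0],[0.0069,-0.0414,0.005],0.0854],[[0,0,0],[0.0069,-0.0414,0.005],0.0854],[[0,0,0],[0.0069,-0.0414,0.005],0.0854],[[0,0,0],[0.0069,-0.0414,0.005],0.0854],[[0,0,0],[0,0,0],0.0854]]}}

```text
time: 2.6
eef_pos: [0.4377, 0.1437, 0.1777]
tcp_rot: [-0.33, 0.944, 0.0, -0.001]
contact_force: [-0.0, 0.1, -0.7]
opening: 0.999
finger_force: 0.0
```

```bash
python3 -c "
from h import *
go([.4607,.1097,.17])
c=snap('wrist','w1');print(-c['R'].T@c['t'],c['R'][2])"
```

```text
t 2.6 q [ 0.097 -0.126  2.151 -0.     1.118 -2.146] pos [0.4377 0.1437 0.1777] tilt [-1.2e-03 -3.0e-04 -1.0e+00] op 0.999
shift tool [ 0.0032 -0.041   0.0077] F [-0.05  0.1  -0.7 ] T [ 0.068 -0.019  0.036] ff 0.0
[0.38622779 0.1023458  0.30201476] [ 0.20294677  0.1625932  -0.96559622]
```

View pics/w1.png

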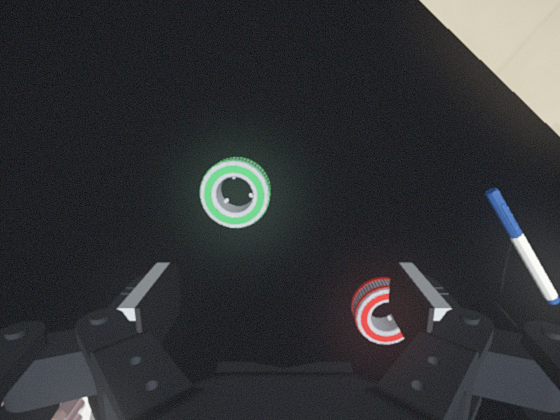

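The wrist view shows the green gauge's upper face centred at (235,193).

```bash
python3 -c "
from h import *
p=px('w1',235,193.5,.026);print(p)
X=(p+np.array([.4607,.1097,.026]))/2
go([X[0],X[1],.1])"
```

```text
[0.45814909 0.10930369 0.026     ]
t 2.65 q [ 0.099 -0.126  2.151  0.     1.118 -2.146] pos [0.4371 0.1448 0.1778] tilt [-1.4e-03  2.0e-04 -1.0e+00] op 1.002
shift tool [ 0.0045 -0.0416  0.0778] F [-0.51  1.    0.12] T [-0.007 -0.    -0.003] ff 0.0
```

>>> {"name": "drive_tool", "arguments": {"moves": [[[0,0,0.05],[0,0,0],0.0854],[[0,0,0.05],[0,0,0],0.0854],[[0,0,0],[0.0,-0.021,0.03],0.0854],[[0,0,0],[0.0,-0.021,0.03],0.0854],[[0,0,0],[0,0,0.02],0.0854]]}}

```text
time: 3.28
eef_pos: [0.4595, 0.1108, 0.0971]
tcp_rot: [-0.284, 0.959, 0.0, -0.001]
contact_force: [-0.5, 0.4, -0.6]
opening: 1.001
finger_force: 0.0
```

```bash
python3 -c "
from h import *
go([.4597,.1095,.02])"
```

```text
t 3.275 q [ 0.021  0.026  2.174  0.     0.942 -2.126] pos [0.4595 0.1108 0.0971] tilt [-1.3e-03  1.0e-04 -1.0e+00] op 1.001
shift tool [ 0.0005 -0.0013  0.0771] F [-0.48  0.44 -0.63] T [-0.019 -0.007 -0.014] ff 0.0
```

>>> {"name": "drive_tool", "arguments": {"moves": [[[0,0,0],[0,-0.001,0.03],0.0854],[[0,0,0],[0,0,0.03],0.0854],[[0,0,0],[0,0,0.016],0.0854],[[0,0,0],[0,0,0],0.05],[[0,0,0],[0,0,0],0.04]], "grip_force": 60}}

```text
time: 3.9
eef_pos: [0.4616, 0.11, 0.0238]
tcp_rot: [-0.284, 0.959, -0.0, 0.001]
contact_force: [0.2, 1.3, -0.8]
opening: 0.639
finger_force: 63.2
```

>>> {"name": "drive_tool", "arguments": {"moves": [[[0,0,0],[0,0,0],0.04],[[0,0,0],[0,0,0],0.04],[[0,0,0],[0,0,0],0.04]]}}

```text
time: 4.28
eef_pos: [0.4618, 0.1098, 0.0236]
tcp_rot: [-0.284, 0.959, -0.0, 0.001]
contact_force: [-0.0, 1.5, 5.7]
opening: 0.635
finger_force: 64.0
```

```bash
python3 -c "
from h import *
go([.4597,.1095,.16])"
```

```text
t 4.275 q [ 1.900e-02  1.690e-01  2.191e+00  1.000e-03  7.790e-01 -2.128e+00] pos [0.4618 0.1098 0.0236] tilt [ 2.6e-03  5.0e-04 -1.0e+00] op 0.635
shift tool [ 0.0016  0.0008 -0.1364] F [-0.02  1.53  5.69] T [0.389 0.202 0.031] ff 63.96704147919081
```

>>> {"name": "drive_tool", "arguments": {"moves": [[[0,0,0],[0,0,-0.01],0.04],[[0,0,0],[0,0,-0.03],0.04],[[0,0,0],[0,0,-0.04],0.04],[[0,0,0],[0,0,-0.04],0.04],[[0,0,0],[0,0,-0.02],0.04]]}}

```text
time: 4.9
eef_pos: [0.4611, 0.1094, 0.1648]
tcp_rot: [-0.284, 0.959, -0.001, 0.001]
contact_force: [-0.3, -0.4, -1.1]
opening: 0.637
finger_force: 63.7
```

```bash
python3 -c "
from h import *
go([.4975,-.165,.16])"
```

```text
t 4.9 q [ 0.019 -0.078  2.134 -0.     1.083 -2.128] pos [0.4611 0.1094 0.1648] tilt [ 3.1e-03 -3.0e-04 -1.0e+00] op 0.637
shift tool [ 0.119  -0.2499  0.005 ] F [-0.28 -0.43 -1.11] T [-0.016 -0.045 -0.009] ff 63.73697361792438
```

>>> {"name": "drive_tool", "arguments": {"moves": [[[0,0,0],[0.017,-0.0357,0],0.04],[[0,0,0],[0.017,-0.0357,0],0.04],[[0,0,0],[0.017,-0.0357,0],0.04],[[0,0,0],[0.017,-0.0357,0],0.04],[[0,0,0],[0.017,-0.0357,0],0.04]]}}

```text
time: 5.52
eef_pos: [0.4859, -0.0876, 0.1621]
tcp_rot: [-0.284, 0.959, 0.0, -0.0]
contact_force: [0.5, -0.2, -2.1]
opening: 0.635
finger_force: 63.7
```

>>> {"name": "drive_tool", "arguments": {"moves": [[[0,0,0],[0.017,-0.0357,0],0.04],[[0,0,0],[0.017,-0.0357,0],0.04],[[0,0,0],[0,0,0],0.04],[[0,0,0],[0,0,0],0.04]]}}

```text
time: 6.02
eef_pos: [0.4962, -0.1642, 0.1618]
tcp_rot: [-0.284, 0.959, 0.001, -0.001]
contact_force: [-0.2, -0.1, -0.8]
opening: 0.632
finger_force: 63.8
```

```bash
python3 -c "
from h import *
go([.4975,-.165,.16])
for n in ['wrist','top','side']: snap(n,n+'2')
go([.4975,-.165,.16])
for n in ['top','side']:
  s=ctrl.get_state()['eef_pos']; print(n,proj(n+'2',s-[0,0,.0106]),proj(n+'2',[.4975,-.165,.092]))
L=lambda n:cv2.imread('pics/%s2.png'%n)
u,v=map(int,proj('top2',[.4975,-.165,.11])); a=L('top')[v-50:v+50,u-50:u+50]
u,v=map(int,proj('side2',[.4975,-.165,.1])); b=L('side')[v-50:v+50,u-50:u+50]; print(u,v)
cv2.imwrite('pics/c2.png',np.hstack([cv2.resize(a,(400,400),interpolation=2),cv2.resize(b,(400,400),interpolation=2)]))"
```

```text
t 6.025 q [-0.514  0.042  2.021  0.     1.08  -2.661] pos [ 0.4962 -0.1642  0.1618] tilt [-0.0015  0.0011 -1.    ] op 0.632
shift tool [-0.0006 -0.0013  0.0018] F [-0.24 -0.12 -0.79] T [ 0.031 -0.02   0.018] ff 63.8018755603116
t 6.175 q [-0.513  0.041  2.021  0.     1.08  -2.661] pos [ 0.4966 -0.1636  0.1621] tilt [-7.e-04  5.e-04 -1.e+00] op 0.635
shift tool [-0.     -0.0017  0.0021] F [-0.07 -0.13 -0.99] T [ 0.02   0.006 -0.01 ] ff 63.80606513062958
top (np.float64(424.8989818046098), np.float64(216.6959792145161)) (np.float64(415.13830656510385), np.float64(218.95430401548367))
side (np.float64(331.167732653507), np.float64(133.72480163223224)) (np.float64(329.2442377508336), np.float64(160.27016257661177))
329 156
```

View pics/c2.png

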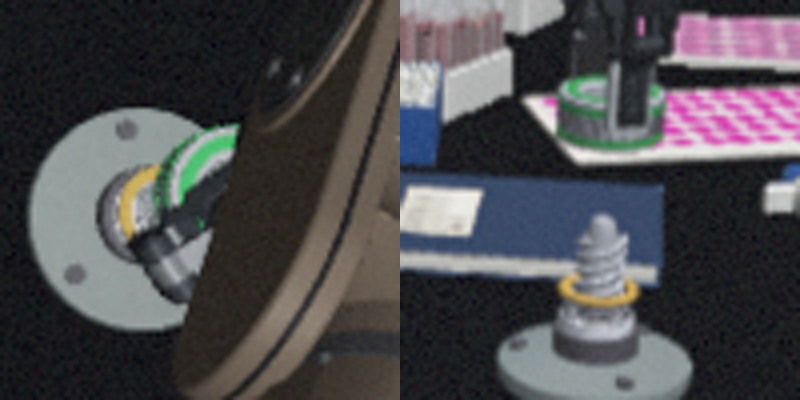

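View pics/wrist2.png

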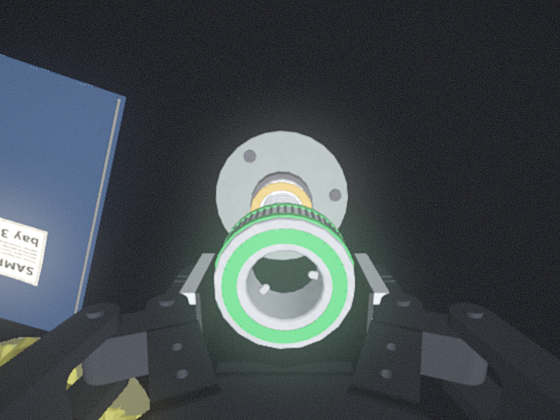

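The ring hangs level over the stud. In the wrist view its upper face is centred at (284.5,284), the stud base near (282,192), and the visible washer at (281.5,~200). In the side view the ring is at u≈331.7 and the stud nose at u≈329.7.

```bash
python3 -c "
from h import *
s=ctrl.get_state()['eef_pos']
print('ring',px('wrist2',284.5,284,s[2]+.0024))
for z in(.010,.013,.016):print('base',px('wrist2',282,192,z))
# fit base ellipse from image
im=cv2.imread('pics/wrist2.png').astype(int);g=im.sum(2)
pts=[]
for v in range(134,230,3):
  r=np.where(g[v,200:365]>330)[0]
  if len(r): pts+= [(200+r[0],v),(200+r[-1],v)]
print(pts[::4]); P=np.array(pts,float)
from scipy.optimize import least_squares
def f(x):
  a=np.array([px('wrist2',u,v,.013)[:2] for u,v in P])
  return np.hypot(*(a-x).T)-.054
print(least_squares(f,[.497,-.165],loss='soft_l1',f_scale=.001).x)
go([.4975,-.165,.1])
"
```

```text
ring [ 0.49299268 -0.16642764  0.16445225]
base [ 0.49161987 -0.16910172  0.01      ]
base [ 0.49107124 -0.16944455  0.013     ]
base [ 0.49052261 -0.16978739  0.016     ]
[(np.int64(260), 134), (np.int64(247), 140), (np.int64(239), 146), (np.int64(233), 152), (np.int64(227), 158), (np.int64(224), 164), (np.int64(221), 170), (np.int64(219), 176), (np.int64(217), 182), (np.int64(216), 188), (np.int64(216), 194), (np.int64(216), 200), (np.int64(217), 206), (np.int64(218), 212), (np.int64(220), 218), (np.int64(223), 224)]
[ 0.49698554 -0.1661815 ]
t 6.175 q [-0.513  0.041  2.021  0.     1.08  -2.661] pos [ 0.4966 -0.1636  0.1621] tilt [-7.e-04  5.e-04 -1.e+00] op 0.635
shift tool [-0.     -0.0017  0.0621] F [-0.07 -0.13 -0.99] T [ 0.02   0.006 -0.01 ] ff 63.80606513062958
```

>>> {"name": "drive_tool", "arguments": {"moves": [[[0,0,0],[-0.001,-0.002,0.0],0.04],[[0,0,0],[0,0,0.02],0.04],[[0,0,0],[0,0,0.02],0.04],[[0,0,0],[0,0,0.01],0.04],[[0,0,0],[0,0,0],0.04]]}}

```text
time: 6.8
eef_pos: [0.4985, -0.1654, 0.1117]
tcp_rot: [-0.284, 0.959, 0.001, -0.001]
contact_force: [0.0, -0.0, -1.7]
opening: 0.637
finger_force: 63.8
```

```bash
python3 -c "
from h import *
go([.4975,-.165,.1])
snap('side','s3');snap('wrist','w3')
b=cv2.imread('pics/s3.png')[110:210,279:379]
cv2.imwrite('pics/c3.png',np.hstack([cv2.resize(b,(400,400),interpolation=2),cv2.resize(cv2.imread('pics/w3.png')[160:360,185:385],(400,400),interpolation=2)]))"
```

```text
t 6.8 q [-0.514  0.118  2.044  0.     0.981 -2.661] pos [ 0.4985 -0.1654  0.1117] tilt [-1.5e-03  9.0e-04 -1.0e+00] op 0.637
shift tool [0.0006 0.0009 0.0117] F [ 0.03 -0.03 -1.66] T [ 0.     0.011 -0.016] ff 63.81884644855745
```

View pics/c3.png

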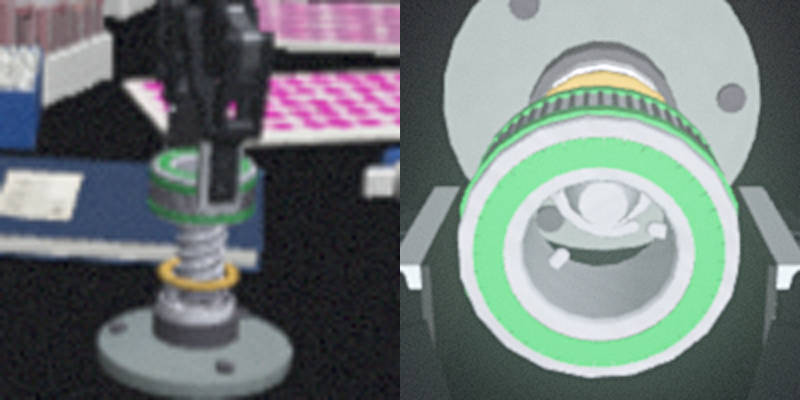

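The side view shows the ring centred over the stud to about 1 mm. In the wrist crop the nose (604,205) is visible inside the bore, whose face is centred at (599,247).

```bash
python3 -c "
from h import *
r=px('w3',185+199.5/2,160+247/2,.1141); n=px('w3',185+204/2,160+205/2,.092)
s=ctrl.get_state();d=Ro.from_quat(s['tcp_rot']).inv().apply(n-r);print(r,n,d)"
```

```text
[ 0.4960474  -0.16776421  0.1141    ] [ 0.49627534 -0.16635396  0.092     ] [-0.0009486   0.00108062  0.02209939]
```

>>> {"name": "drive_tool", "arguments": {"moves": [[[0,0,0],[-0.001,0.0007,0.003],0.04],[[0,0,0],[0,0,0.003],0.04],[[0,0,0],[0,0,0.002],0.04],[[0,0,0],[0,0,0],0.04]]}}

```text
time: 7.4
eef_pos: [0.4989, -0.1648, 0.1039]
tcp_rot: [-0.284, 0.959, 0.0, -0.0]
contact_force: [-0.3, -0.9, -1.8]
opening: 0.637
finger_force: 63.8
```

>>> {"name": "drive_tool", "arguments": {"moves": [[[0,0,0],[0,0,0.001],0.04],[[0,0,0],[0,0,0.001],0.04],[[0,0,0],[0,0,0],0.04]]}}

```text
time: 7.78
eef_pos: [0.4991, -0.1648, 0.1021]
tcp_rot: [-0.284, 0.959, 0.0, -0.0]
contact_force: [-2.0, -0.6, -1.3]
opening: 0.636
finger_force: 63.9
```

>>> {"name": "drive_tool", "arguments": {"moves": [[[0,0,0],[0,0,0.001],0.04],[[0,0,0],[0,0,0.001],0.04],[[0,0,0],[0,0,0],0.04]]}}

```text
time: 8.15
eef_pos: [0.4991, -0.1649, 0.1002]
tcp_rot: [-0.284, 0.959, -0.0, -0.0]
contact_force: [-3.9, -0.7, 0.9]
opening: 0.638
finger_force: 64.0
```

>>> {"name": "drive_tool", "arguments": {"moves": [[[0,0,0],[0.001,0.0006,0],0.04],[[0,0,0],[0,0,0.001],0.04],[[0,0,0],[0,0,0.001],0.04],[[0,0,0],[0,0,0],0.04]]}}

```text
time: 8.65
eef_pos: [0.4984, -0.1647, 0.0982]
tcp_rot: [-0.284, 0.959, 0.0, 0.0]
contact_force: [-0.0, -0.0, -2.1]
opening: 0.639
finger_force: 63.9
```

>>> {"name": "drive_tool", "arguments": {"moves": [[[0,0,0],[0,0,0.001],0.04],[[0,0,0],[0,0,0.001],0.04],[[0,0,0],[0,0,0],0.04]]}}

```text
time: 9.02
eef_pos: [0.4982, -0.1648, 0.0962]
tcp_rot: [-0.284, 0.959, 0.0, -0.0]
contact_force: [-0.7, -0.1, -0.6]
opening: 0.639
finger_force: 63.9
```

>>> {"name": "drive_tool", "arguments": {"moves": [[[0,0,0],[0,0,0.001],0.04],[[0,0,0],[0,0,0.001],0.04],[[0,0,0],[0,0,0],0.04]]}}

```text
time: 9.4
eef_pos: [0.4986, -0.165, 0.0954]
tcp_rot: [-0.284, 0.959, -0.0, 0.0]
contact_force: [-1.8, 0.3, 5.1]
opening: 0.633
finger_force: 64.6
```

>>> {"name": "drive_tool", "arguments": {"moves": [[[0,0,0],[0,0,0.001],0.04],[[0,0,0],[0,0,0],0.04]]}}

```text
time: 9.65
eef_pos: [0.4987, -0.1651, 0.0952]
tcp_rot: [-0.284, 0.959, -0.0, 0.0]
contact_force: [-3.7, 2.4, 9.4]
opening: 0.635
finger_force: 65.0
```

>>> {"name": "drive_tool", "arguments": {"moves": [[[0,0,0.18],[0.0003,0.0006,0.0005],0.04],[[0,0,0.18],[0,0,0.0006],0.04],[[0,0,0.18],[0,0,0.0006],0.04],[[0,0,0],[0,0,0],0.04]]}}

```text
time: 10.15
eef_pos: [0.4988, -0.1657, 0.0933]
tcp_rot: [-0.018, 1.0, -0.001, 0.001]
contact_force: [-0.7, 0.0, 5.1]
opening: 0.639
finger_force: 64.6
```

```bash
python3 -c "
from h import *
go([.4975,-.165,.08])"
```

```text
t 10.15 q [-5.140e-01  1.450e-01  2.054e+00 -1.000e-03  9.390e-01 -2.120e+00] pos [ 0.4988 -0.1657  0.0933] tilt [ 0.0028 -0.0025 -1.    ] op 0.639
shift tool [0.0013 0.0007 0.0133] F [-0.68  0.    5.12] T [-0.22   0.246 -0.034] ff 64.64188696816564
```

>>> {"name": "drive_tool", "arguments": {"moves": [[[0,0,0.18],[0,0,0.0007],0.04],[[0,0,0.18],[0,0,0.0007],0.04],[[0,0,0.18],[0,0,0.0007],0.04],[[0,0,0.18],[0,0,0.0007],0.04],[[0,0,0],[0,0,0],0.04]]}}

```text
time: 10.78
eef_pos: [0.4986, -0.1663, 0.0905]
tcp_rot: [0.335, 0.942, -0.001, 0.002]
contact_force: [-1.6, -3.4, 5.9]
opening: 0.635
finger_force: 64.6
```

```bash
python3 -c "
from h import *
go([.4975,-.165,.08])"
```

```text
t 10.775 q [-0.514  0.149  2.055 -0.003  0.933 -1.4  ] pos [ 0.4986 -0.1663  0.0905] tilt [ 0.0021 -0.0038 -1.    ] op 0.635
shift tool [0.0017 0.0003 0.0105] F [-1.61 -3.42  5.93] T [-0.555  0.436 -0.081] ff 64.64072765142191
```

>>> {"name": "drive_tool", "arguments": {"moves": [[[0,0,0.18],[-0.0001,-0.0008,0.0006],0.04],[[0,0,0.18],[0,0,0.0006],0.04],[[0,0,0.18],[0,0,0.0007],0.04],[[0,0,0.18],[0,0,0.0007],0.04],[[0,0,0],[0,0,0],0.04]]}}

```text
time: 11.4
eef_pos: [0.4978, -0.1667, 0.0878]
tcp_rot: [0.645, 0.764, -0.001, 0.001]
contact_force: [-3.5, -1.9, 7.2]
opening: 0.637
finger_force: 64.7
```

```bash
python3 -c "
from h import *
go([.4975,-.165,.08])"
```

```text
t 11.4 q [-0.516  0.153  2.057 -0.003  0.929 -0.682] pos [ 0.4978 -0.1667  0.0878] tilt [ 0.0012 -0.0032 -1.    ] op 0.637
shift tool [ 0.0018 -0.0001  0.0078] F [-3.54 -1.89  7.19] T [-0.443  0.576 -0.092] ff 64.68110507237725
```

>>> {"name": "drive_tool", "arguments": {"moves": [[[0,0,0.18],[-0.0004,-0.0009,0.0005],0.04],[[0,0,0.18],[0,0,0.0006],0.04],[[0,0,0.18],[0,0,0.0006],0.04],[[0,0,0.18],[0,0,0.0007],0.04],[[0,0,0],[0,0,0],0.04]]}}

```text
time: 12.02
eef_pos: [0.4973, -0.1667, 0.0851]
tcp_rot: [0.873, 0.488, 0.0, 0.001]
contact_force: [-1.4, -0.4, 6.0]
opening: 0.635
finger_force: 64.6
```

```bash
python3 -c "
from h import *
go([.4975,-.165,.08])"
```

```text
t 12.025 q [-5.170e-01  1.560e-01  2.059e+00 -1.000e-03  9.230e-01  3.400e-02] pos [ 0.4973 -0.1667  0.0851] tilt [ 0.0021 -0.0019 -1.    ] op 0.635
shift tool [ 0.0015 -0.0007  0.0051] F [-1.41 -0.42  5.98] T [-0.294  0.26  -0.08 ] ff 64.58557728154119
```

>>> {"name": "drive_tool", "arguments": {"moves": [[[0,0,0.13],[-0.0002,0,0.0005],0.04],[[0,0,0.13],[0,0,0.0005],0.04],[[0,0,0.13],[0,0,0.0005],0.04]]}}

```text
time: 12.4
eef_pos: [0.4971, -0.1672, 0.0837]
tcp_rot: [0.951, 0.309, 0.0, 0.002]
contact_force: [-2.2, -2.8, 6.7]
opening: 0.637
finger_force: 64.6
```

```bash
python3 -c "
from h import *
go([.4975,-.165,.08])"
```

```text
t 12.4 q [-5.17e-01  1.58e-01  2.06e+00 -2.00e-03  9.20e-01  4.26e-01] pos [ 0.4971 -0.1672  0.0837] tilt [ 0.0018 -0.0029 -1.    ] op 0.637
shift tool [ 0.0016 -0.0015  0.0037] F [-2.2  -2.78  6.71] T [-0.328  0.345  0.058] ff 64.59596779954154
```

>>> {"name": "drive_tool", "arguments": {"moves": [[[0,0,0.13],[0,0,0.0005],0.04],[[0,0,0.13],[0,0,0.0005],0.04]]}}

```text
time: 12.65
eef_pos: [0.4969, -0.167, 0.0826]
tcp_rot: [0.983, 0.183, 0.0, 0.001]
contact_force: [-1.3, -3.1, 6.8]
opening: 0.637
finger_force: 64.6
```

```bash
python3 -c "
from h import *
go([.4975,-.165,.08])"
```

```text
t 12.65 q [-5.170e-01  1.600e-01  2.061e+00 -2.000e-03  9.190e-01  6.870e-01] pos [ 0.4969 -0.167   0.0826] tilt [ 0.0014 -0.0025 -1.    ] op 0.637
shift tool [ 0.0012 -0.0017  0.0026] F [-1.28 -3.05  6.8 ] T [-0.447  0.422  0.011] ff 64.62204839161132
```

>>> {"name": "drive_tool", "arguments": {"moves": [[[0,0,0.13],[-0.0005,0.0005,0.0005],0.04],[[0,0,0.13],[0,0,0.0005],0.04]]}}

```text
time: 12.9
eef_pos: [0.4964, -0.1672, 0.0815]
tcp_rot: [0.999, 0.054, 0.0, 0.001]
contact_force: [-2.8, -0.1, 7.2]
opening: 0.63
finger_force: 64.7
```

```bash
python3 -c "
from h import *
go([.4975,-.165,.08])"
```

```text
t 12.9 q [-5.180e-01  1.610e-01  2.061e+00 -1.000e-03  9.180e-01  9.450e-01] pos [ 0.4964 -0.1672  0.0815] tilt [ 6.0e-04 -1.3e-03 -1.0e+00] op 0.63
shift tool [ 0.0013 -0.0021  0.0015] F [-2.85 -0.11  7.18] T [-0.116  0.431  0.068] ff 64.66875632700976
```

>>> {"name": "drive_tool", "arguments": {"moves": [[[0,0,0.13],[0,0,0.0005],0.04],[[0,0,0.13],[0,0,0.0005],0.04]]}}

```text
time: 13.15
eef_pos: [0.4963, -0.1671, 0.0806]
tcp_rot: [0.997, -0.076, 0.0, 0.001]
contact_force: [-2.5, 0.9, 8.5]
opening: 0.635
finger_force: 64.8
```

```bash
python3 -c "
from h import *
go([.4975,-.165,.08])"
```

```text
t 13.15 q [-5.180e-01  1.630e-01  2.062e+00 -1.000e-03  9.170e-01  1.205e+00] pos [ 0.4963 -0.1671  0.0806] tilt [ 0.     -0.0011 -1.    ] op 0.635
shift tool [ 0.0009 -0.0023  0.0006] F [-2.46  0.91  8.45] T [-0.038  0.536  0.116] ff 64.76839313632809
```

>>> {"name": "drive_tool", "arguments": {"moves": [[[0,0,0.13],[0,0,0.0004],0.04],[[0,0,0.13],[0,0,0.0004],0.04]]}}

```text
time: 13.4
eef_pos: [0.4962, -0.167, 0.0796]
tcp_rot: [0.979, -0.205, -0.0, 0.0]
contact_force: [-3.1, -0.5, 8.3]
opening: 0.637
finger_force: 64.7
```

```bash
python3 -c "
from h import *
go([.4975,-.165,.08])
snap('side','s4');b=cv2.imread('pics/s4.png')[140:220,289:369]
cv2.imwrite('pics/c4.png',cv2.resize(b,(560,560),interpolation=2))"
```

```text
t 13.4 q [-5.180e-01  1.640e-01  2.062e+00 -1.000e-03  9.150e-01  1.465e+00] pos [ 0.4962 -0.167   0.0796] tilt [-2.e-04 -8.e-04 -1.e+00] op 0.637
shift tool [ 0.0004 -0.0023 -0.0004] F [-3.11 -0.51  8.27] T [-0.013  0.536  0.12 ] ff 64.72288876364473
```

View pics/c4.png

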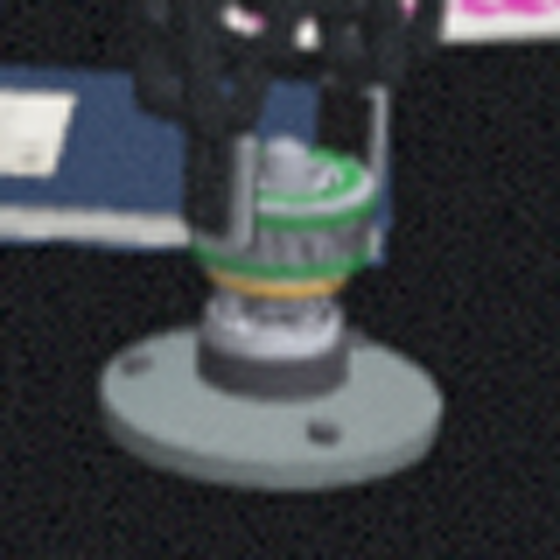

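The ring is level, right above or on the brass washer (crop y≈290). I'll continue in small steps, watching the torque.

>>> {"name": "drive_tool", "arguments": {"moves": [[[0,0,0.13],[0,0,0.0004],0.04],[[0,0,0.13],[0,0,0.0004],0.04]]}}

```text
time: 13.7
eef_pos: [0.4961, -0.1667, 0.0786]
tcp_rot: [0.944, -0.33, 0.0, 0.0]
contact_force: [-2.1, 0.7, 6.9]
opening: 0.636
finger_force: 64.6
```

```bash
python3 -c "
from h import *
go([.4975,-.165,.08])"
```

```text
t 13.7 q [-0.518  0.166  2.063 -0.     0.913  1.725] pos [ 0.4961 -0.1667  0.0786] tilt [-1.e-04 -3.e-04 -1.e+00] op 0.636
shift tool [-0.     -0.0022 -0.0014] F [-2.06  0.66  6.91] T [0.055 0.393 0.03 ] ff 64.61173526127823
```

>>> {"name": "drive_tool", "arguments": {"moves": [[[0,0,0.13],[0,0,0.0004],0.04],[[0,0,0.13],[0,0,0.0004],0.04]]}}

```text
time: 13.95
eef_pos: [0.4961, -0.1666, 0.0777]
tcp_rot: [0.893, -0.449, -0.0, -0.0]
contact_force: [-2.2, 0.8, 5.1]
opening: 0.632
finger_force: 64.6
```

```bash
python3 -c "
from h import *
go([.4975,-.165,.08])"
```

```text
t 13.95 q [-0.518  0.167  2.063  0.     0.911  1.985] pos [ 0.4961 -0.1666  0.0777] tilt [-1.e-04  1.e-04 -1.e+00] op 0.632
shift tool [-0.0004 -0.002  -0.0023] F [-2.16  0.77  5.05] T [0.101 0.427 0.03 ] ff 64.55762067984324
```

>>> {"name": "drive_tool", "arguments": {"moves": [[[0,0,0.13],[0,0,0.0005],0.04],[[0,0,0.13],[0,0,0.0005],0.04]]}}

```text
time: 14.2
eef_pos: [0.4961, -0.1665, 0.0768]
tcp_rot: [0.828, -0.561, -0.0, -0.0]
contact_force: [-2.7, 1.6, 7.5]
opening: 0.638
finger_force: 64.7
```

```bash
python3 -c "
from h import *
go([.4975,-.165,.08])"
```

```text
t 14.2 q [-0.518  0.169  2.063  0.     0.91   2.245] pos [ 0.4961 -0.1665  0.0768] tilt [-2.e-04  3.e-04 -1.e+00] op 0.638
shift tool [-0.0009 -0.0018 -0.0032] F [-2.68  1.63  7.51] T [0.178 0.412 0.027] ff 64.6539221535204
```

>>> {"name": "drive_tool", "arguments": {"moves": [[[0,0,0.13],[0,0,0.0004],0.04],[[0,0,0.13],[0,0,0.0004],0.04]]}}

```text
time: 14.45
eef_pos: [0.4964, -0.1663, 0.076]
tcp_rot: [0.748, -0.664, 0.0, -0.0]
contact_force: [-1.8, 1.2, 6.3]
opening: 0.631
finger_force: 64.6
```

```bash
python3 -c "
from h import *
go([.4975,-.165,.08])"
```

```text
t 14.45 q [-5.180e-01  1.700e-01  2.064e+00  1.000e-03  9.070e-01  2.505e+00] pos [ 0.4964 -0.1663  0.076 ] tilt [ 6.e-04  5.e-04 -1.e+00] op 0.631
shift tool [-0.0012 -0.0013 -0.004 ] F [-1.78  1.23  6.29] T [0.185 0.214 0.078] ff 64.58095406997018
```

>>> {"name": "drive_tool", "arguments": {"moves": [[[0,0,0],[0,0,-0.001],0.07],[[0,0,0],[0,0,0],0.0854],[[0,0,0],[0,0,0],0.0854],[[0,0,-0.18],[0,0,0],0.0854],[[0,0,-0.18],[0,0,0],0.0854]]}}

```text
time: 15.08
eef_pos: [0.4958, -0.1665, 0.0758]
tcp_rot: [0.856, -0.516, -0.0, -0.0]
contact_force: [-0.5, -0.8, -0.3]
opening: 1.0
finger_force: 0.0
```

>>> {"name": "drive_tool", "arguments": {"moves": [[[0,0,-0.18],[0,0,0],0.0854],[[0,0,-0.18],[0,0,0],0.0854],[[0,0,-0.18],[0,0,0],0.0854],[[0,0,-0.18],[0,0,0],0.0854],[[0,0,-0.18],[0,0,0],0.0854]]}}

```text
time: 15.7
eef_pos: [0.4958, -0.1665, 0.0759]
tcp_rot: [0.996, -0.092, -0.0, -0.0]
contact_force: [0.8, -0.1, -0.6]
opening: 1.006
finger_force: 0.0
```

```bash
python3 -c "
from h import *
go([.4975,-.166,.076])
snap('side','s5');snap('wrist','w5')
b=cv2.imread('pics/s5.png')[140:220,289:369]
cv2.imwrite('pics/c5.png',np.hstack([cv2.resize(b,(400,400),interpolation=2),cv2.resize(cv2.imread('pics/w5.png')[140:420,140:420],(400,400),interpolation=2)]))"
```

```text
t 15.7 q [-0.518  0.17   2.064  0.     0.908  1.238] pos [ 0.4958 -0.1665  0.0759] tilt [-3.e-04  2.e-04 -1.e+00] op 1.006
shift tool [ 0.0015 -0.0008 -0.0001] F [ 0.83 -0.07 -0.57] T [-0.01   0.016  0.004] ff 0.0
```

View pics/c5.png

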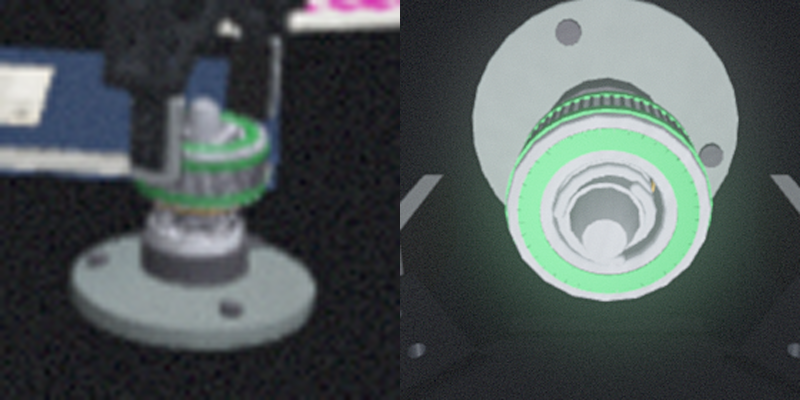

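The gauge sits level and centred on the stud; the brass washer is just visible below its lower band. I'll compare column profiles numerically.

```bash
python3 -c "
from h import *
for f in ['s0','s3','s4','s5']:
  im=cv2.imread(f'pics/{f}.png').astype(int)[172:192,325:334].mean(1)
  print(f,[ '%d:%d,%d,%d'%(172+i,*p[::-1]) for i,p in enumerate(im)])
for z in (.050,.052,.054,.056,.058,.060):
  # front rim of washer (radius 22) & ring (28) toward camera
  d=np.array([-.329,.844])/np.hypot(.329,.844); c=np.array([.4975,-.166])
  print(z,[round(float(proj('s5',[*(c+r*d),z])[1]),2) for r in(.022,.028)])
"
```

```text
s0 ['172:149,152,163', '173:145,149,159', '174:142,144,154', '175:154,156,165', '176:152,155,165', '177:140,143,153', '178:148,150,160', '179:158,154,150', '180:181,158,115', '181:184,152,86', '182:133,116,84', '183:104,104,111', '184:110,110,120', '185:112,112,120', '186:142,143,151', '187:171,172,181', '188:181,184,193', '189:180,184,193', '190:163,165,174', '191:107,106,115']
s3 ['172:149,152,162', '173:146,149,159', '174:143,145,155', '175:154,156,165', '176:152,155,165', '177:140,143,153', '178:148,150,160', '179:159,154,150', '180:180,159,115', '181:183,150,84', '182:133,115,85', '183:104,103,111', '184:111,112,122', '185:114,114,122', '186:140,141,149', '187:168,169,178', '188:180,183,193', '189:181,183,193', '190:163,166,175', '191:107,106,115']
s4 ['172:72,120,87', '173:100,111,112', '174:106,107,115', '175:106,107,115', '176:109,111,118', '177:101,121,113', '178:68,130,87', '179:90,131,94', '180:157,147,114', '181:184,152,87', '182:135,116,86', '183:106,106,114', '184:113,114,124', '185:114,115,122', '186:140,140,149', '187:169,170,179', '188:180,183,192', '189:181,184,193', '190:162,165,174', '191:106,107,115']
s5 ['172:100,134,114', '173:67,123,83', '174:90,117,104', '175:110,113,121', '176:111,113,121', '177:108,109,118', '178:101,113,113', '179:80,123,96', '180:74,131,91', '181:108,129,102', '182:118,107,86', '183:107,105,111', '184:114,114,123', '185:115,117,124', '186:141,141,149', '187:169,171,180', '188:181,183,192', '189:182,184,194', '190:163,165,175', '191:106,106,115']
0.05 [182.02, 183.07]
0.052 [181.16, 182.21]
0.054 [180.3, 181.34]
0.056 [179.43, 180.47]
0.058 [178.56, 179.6]
0.06 [177.69, 178.73]
```

>>> {"name": "drive_tool", "arguments": {"moves": [[[0,0,-0.18],[0,0,0],0.0854],[[0,0,0],[0.001,-0.0006,0],0.0854],[[0,0,0],[0,0,0],0.04],[[0,0,0],[0,0,0],0.04],[[0,0,0],[0,0,0],0.04]]}}

```text
time: 16.42
eef_pos: [0.4972, -0.166, 0.0766]
tcp_rot: [1.0, -0.007, 0.0, 0.0]
contact_force: [-0.7, 1.1, 3.0]
opening: 0.637
finger_force: 62.4
```

```bash
python3 -c "
from h import *
go([.4975,-.166,.076])"
```

```text
t 16.425 q [-0.516  0.171  2.062  0.     0.909  1.068] pos [ 0.4972 -0.166   0.0766] tilt [ 3.e-04 -0.e+00 -1.e+00] op 0.637
shift tool [ 0.0003 -0.      0.0006] F [-0.74  1.13  2.95] T [ 0.085  0.158 -0.039] ff 62.42612611502409
```

>>> {"name": "drive_tool", "arguments": {"moves": [[[0,0,0.13],[0,0,0.0005],0.04],[[0,0,0.13],[0,0,0.0005],0.04]]}}

```text
time: 16.68
eef_pos: [0.4978, -0.1666, 0.0761]
tcp_rot: [0.99, -0.138, 0.001, 0.001]
contact_force: [-0.3, -0.3, 4.8]
opening: 0.639
finger_force: 62.5
```

```bash
python3 -c "
from h import *
go([.4975,-.166,.076])"
```

```text
t 16.675 q [-0.516  0.172  2.061 -0.     0.906  1.332] pos [ 0.4978 -0.1666  0.0761] tilt [ 0.0021 -0.0016 -1.    ] op 0.639
shift tool [-0.0005 -0.0005  0.0001] F [-0.34 -0.32  4.81] T [0.02  0.038 0.092] ff 62.52359200268984
```

>>> {"name": "drive_tool", "arguments": {"moves": [[[0,0,0.13],[0,0,0.0005],0.04],[[0,0,0.13],[0,0,0.0005],0.04]]}}

```text
time: 16.92
eef_pos: [0.4981, -0.1669, 0.0756]
tcp_rot: [0.964, -0.265, 0.001, 0.001]
contact_force: [-1.1, -0.8, 7.4]
opening: 0.638
finger_force: 62.7
```

```bash
python3 -c "
from h import *
go([.4975,-.166,.076])
snap('side','s6')
im=cv2.imread('pics/s6.png').astype(int)[172:192,325:334].mean(1)
print([ '%d:%d,%d,%d'%(178+i,*p[::-1]) for i,p in enumerate(im[6:])])"
```

```text
t 16.925 q [-5.160e-01  1.730e-01  2.061e+00 -1.000e-03  9.040e-01  1.591e+00] pos [ 0.4981 -0.1669  0.0756] tilt [ 0.0024 -0.0022 -1.    ] op 0.638
shift tool [-0.0009 -0.0004 -0.0004] F [-1.14 -0.84  7.35] T [-0.066  0.176  0.127] ff 62.68779784440994
['178:110,112,121', '179:103,120,115', '180:73,129,92', '181:81,129,94', '182:120,128,115', '183:124,116,106', '184:115,115,123', '185:113,114,122', '186:141,141,150', '187:169,170,179', '188:180,183,193', '189:181,185,194', '190:164,165,174', '191:107,107,116']
```

>>> {"name": "drive_tool", "arguments": {"moves": [[[0,0,0.13],[0,0,0.0002],0.04],[[0,0,0.13],[0,0,0.0002],0.04]]}}

```text
time: 17.23
eef_pos: [0.4979, -0.167, 0.0752]
tcp_rot: [0.922, -0.387, 0.001, 0.001]
contact_force: [-1.8, -1.5, 5.8]
opening: 0.637
finger_force: 62.6
```

```bash
python3 -c "
from h import *
go([.4975,-.166,.076])
snap('side','s7')
im=cv2.imread('pics/s7.png').astype(int)[172:192,325:334].mean(1)
print([ '%d:%d,%d,%d'%(178+i,*p[::-1]) for i,p in enumerate(im[6:])])"
```

```text
t 17.225 q [-5.160e-01  1.740e-01  2.061e+00 -2.000e-03  9.040e-01  1.851e+00] pos [ 0.4979 -0.167   0.0752] tilt [ 0.0019 -0.0026 -1.    ] op 0.637
shift tool [-0.001  -0.0004 -0.0008] F [-1.81 -1.55  5.76] T [-0.111  0.264  0.241] ff 62.629242427647114
['178:108,109,117', '179:104,117,115', '180:82,128,98', '181:73,131,91', '182:109,130,109', '183:118,111,100', '184:115,115,122', '185:115,116,124', '186:141,141,150', '187:169,170,179', '188:180,183,193', '189:182,185,194', '190:163,165,175', '191:106,106,115']
```

>>> {"name": "drive_tool", "arguments": {"moves": [[[0,0,0.13],[0,0,0.0002],0.04],[[0,0,0.13],[0,0,0.0002],0.04]]}}

```text
time: 17.52
eef_pos: [0.4975, -0.1669, 0.0745]
tcp_rot: [0.864, -0.503, 0.001, 0.001]
contact_force: [-2.0, -0.6, 4.3]
opening: 0.637
finger_force: 62.6
```

```bash
python3 -c "
from h import *
go([.4975,-.166,.076])
snap('side','s8')
im=cv2.imread('pics/s8.png').astype(int)[172:192,325:334].mean(1)
print([ '%d:%d,%d,%d'%(178+i,*p[::-1]) for i,p in enumerate(im[6:])])"
```

```text
t 17.525 q [-5.160e-01  1.750e-01  2.062e+00 -2.000e-03  9.030e-01  2.111e+00] pos [ 0.4975 -0.1669  0.0745] tilt [ 9.0e-04 -2.5e-03 -1.0e+00] op 0.637
shift tool [-0.0008 -0.0004 -0.0015] F [-2.   -0.58  4.33] T [-0.185  0.285  0.313] ff 62.57026132196188
['178:107,109,118', '179:108,112,119', '180:96,123,109', '181:61,133,80', '182:84,124,84', '183:112,107,97', '184:112,109,113', '185:114,115,123', '186:141,142,150', '187:168,168,179', '188:180,182,192', '189:182,186,194', '190:163,165,174', '191:105,106,115']
```

>>> {"name": "drive_tool", "arguments": {"moves": [[[0,0,0.13],[0,0,0.0],0.04],[[0,0,0],[0,0,-0.0005],0.04],[[0,0,0],[0,0,0],0.06],[[0,0,0],[0,0,0],0.0854],[[0,0,0],[0,0,0],0.0854]]}}

```text
time: 18.2
eef_pos: [0.4968, -0.1657, 0.0736]
tcp_rot: [0.831, -0.557, -0.0, -0.0]
contact_force: [-0.5, 0.1, 0.6]
opening: 1.0
finger_force: 0.0
```

```bash
python3 -c "
from h import *
go([.4975,-.166,.076])
snap('side','s9')
im=cv2.imread('pics/s9.png').astype(int)[172:192,325:334].mean(1)
print([ '%d:%d,%d,%d'%(172+i,*p[::-1]) for i,p in enumerate(im)])"
```

```text
t 18.2 q [-0.516  0.175  2.063  0.     0.904  2.236] pos [ 0.4968 -0.1657  0.0736] tilt [-5.e-04  5.e-04 -1.e+00] op 1.0
shift tool [ 0.0006 -0.0006 -0.0025] F [-0.5   0.08  0.57] T [ 0.021 -0.03  -0.039] ff 0.0
['172:164,172,177', '173:126,142,139', '174:70,134,89', '175:73,123,88', '176:100,111,111', '177:109,110,119', '178:110,111,120', '179:108,110,118', '180:101,121,112', '181:66,131,85', '182:81,127,88', '183:113,117,108', '184:113,110,111', '185:114,115,122', '186:141,140,149', '187:168,168,179', '188:182,185,194', '189:181,184,193', '190:163,166,174', '191:107,106,115']
```

```bash
python3 -c "
from h import *
L=lambda f:cv2.imread(f'pics/{f}.png').astype(np.float32)
from scipy.ndimage import shift
def d(a,b,r0,r1,c0=322,c1=340):
  A=L(a)[:,c0:c1].mean(1);B=L(b)[:,c0:c1].mean(1)
  S=np.arange(-1,4,.05);e=[((shift(A,(s,0),order=1)-B)[r0:r1]**2).sum() for s in S];return S[np.argmin(e)]
for b in['s4','s6','s7','s8','s9']:print(b,'ring shift px',d('s5',b,170,181))
for f in['s0','s5','s9']:print(f,[tuple(p[::-1].astype(int)) for p in L(f)[182:187,325:334].mean(1)])"
```

```text
s4 ring shift px -1.0
s6 ring shift px 0.5500000000000014
s7 ring shift px 0.9000000000000017
s8 ring shift px 1.1000000000000019
s9 ring shift px 1.4000000000000021
s0 [(np.int64(133), np.int64(116), np.int64(84)), (np.int64(104), np.int64(104), np.int64(111)), (np.int64(110), np.int64(110), np.int64(120)), (np.int64(112), np.int64(112), np.int64(120)), (np.int64(142), np.int64(143), np.int64(151))]
s5 [(np.int64(118), np.int64(107), np.int64(86)), (np.int64(107), np.int64(105), np.int64(111)), (np.int64(114), np.int64(114), np.int64(123)), (np.int64(115), np.int64(117), np.int64(124)), (np.int64(141), np.int64(141), np.int64(149))]
s9 [(np.int64(81), np.int64(127), np.int64(88)), (np.int64(113), np.int64(117), np.int64(108)), (np.int64(113), np.int64(110), np.int64(111)), (np.int64(114), np.int64(115), np.int64(122)), (np.int64(141), np.int64(140), np.int64(149))]
```

>>> {"name": "drive_tool", "arguments": {"moves": [[[0,0,0],[0,0,-0.015],0.0854],[[0,0,0],[0,0,-0.03],0.0854],[[0,0,0],[0,0,-0.04],0.0854],[[0,0,0],[0,0,-0.04],0.0854],[[0,0,0],[0,0,-0.02],0.0854]]}}

```text
time: 18.88
eef_pos: [0.4981, -0.1665, 0.2232]
tcp_rot: [0.83, -0.557, 0.003, -0.0]
contact_force: [0.5, 0.2, -0.7]
opening: 1.004
finger_force: 0.0
```

```bash
python3 -c "
from h import *
snap('side','s10')
b=cv2.imread('pics/s10.png')[130:210,289:369]
cv2.imwrite('pics/c10.png',cv2.resize(b,(560,560),interpolation=2))"
```

```text
(no output)
```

View pics/c10.png

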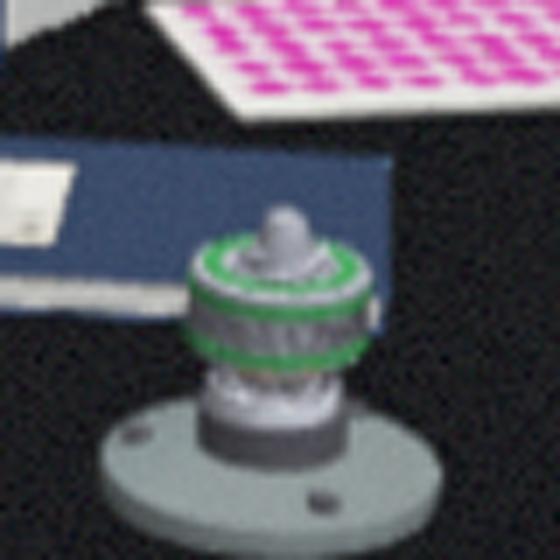

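The gauge is level and centred, about 2 to 3 mm into the spring, with the gripper clear. I'm handing in.

```bash
python3 -c "
from plant import ctrl
print(ctrl.sign_off())"
```

```text
the job is handed in; nothing more can be done
None
```

I screwed the green-banded gauge level down the stud onto the brass washer, pressed it in an estimated 2–3 mm (judged from camera images and wrist torque, not measured directly), and let go. The red-banded gauge was not touched, and the job is handed in; no verdict came back.

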